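Find the heavy side of a carousel wheel

TASK

The six-pin slide-carousel wheel on the balancing stand has one heavy side that cannot be seen: turn the wheel by its pins, feel from the effort where the heavy side is, and bring that side straight down, to within about 15 degrees. Finish while still gripping the wheel by a pin to hold it there, and leave the loose things on the bench where they are.

Things in the scene. Friction and masses are not known exactly. Their poses are not given: they have to be found in the camera images.
- stand: Grey balancing stand fixed to the bench. Origin: on the bench top, right below the wheel's centre; x runs level along the axle from the pillar towards the pins (roughly away from the robot), z up. Base plate 170 x 190 mm, 20 mm high; the pillar, 60 mm wide and 183 mm high, stands on the robot's side of the wheel (x = -68 to -26 mm) and carries the axle.
- axle (a point): Centre of the wheel, on the axle, 150 mm above the bench; axes as the stand's. The wheel is an aluminium disc 164 mm across, 26 mm thick (x = -13 to 13 mm). Inside it one hidden weight (about 0.5 kg, 50 mm from the axle, in any direction, not only at a pin) makes the heavy side: its pull is 0.2 to 0.29 N m when it is level with the axle.
- wheel (a joint): Turn of the wheel about the stand's x, rad, no end stops; grows as its top moves to the stand's -y. At q, pin k (0-5) is at a = q + k*pi/3 from the top: y = -66 mm*sin(a), z = 66 mm*cos(a) from the axle. Zero says nothing of the heavy side. Axle drag (constant, about 0.32 N m) exceeds the heavy side's pull: the wheel stays where left; raising that side takes more effort, lowering it less.
- pin0 (a point): Pin 0, middle of its grip: 35 mm along x from the wheel's centre, 66 mm from the axle; turns with the wheel. Six equal pins stick out level from the disc's +x face, 60 degrees apart, each with a round black plastic sleeve that turns freely on it, 18 mm in diameter, 40 mm long (x = 15 to 55 mm), open all round. A hub cap of radius 20 mm ends at x = 21 mm.
- objective_mid (a point): Loose bystander: a steel microscope objective standing up, 32 mm in diameter, 44 mm high; its centre, 22 mm up.
- adapter: Loose bystander: a brass ring lying flat, 48 mm across, 12 mm high; origin at its underside's centre.
- eyepiece_mid (a point): Loose bystander: a black eyepiece standing up, 38 mm in diameter, 60 mm high; its centre, 30 mm up.
- screwdriver: Loose bystander: a lying screwdriver 180 mm long; origin at its underside, about the middle.
- wrench: Loose bystander: a lying wrench 150 mm long; origin at its underside, about the middle.
- cleaner_mid (a point): Loose bystander: a white lens-cleaner bottle, 52 mm in diameter, 120 mm high; its centre, 60 mm up.
- dish: Loose bystander: a shallow glass dish, 84 mm across, 16 mm high; origin at its underside's centre.

How it is judged:
By the outcome, as a careful person would: the job done as asked, in the order asked, and still so for the second after the job is handed in, while the arm keeps its last pose, push and grip.
It also fails if it takes over 72 s, if anything falls off the work surface, if the arm or the gripper's body presses on something with over 40 N, if the wrist force passes 120 N, or if a joint passes its speed limit or range.

ROBOT

A 6-joint arm with a two-finger parallel gripper is mounted at the origin on the work surface. World frame = base frame: x ahead of the robot, y to its left, z up, the work surface at z = 0. Lengths are in m, angles in rad, forces in N, time in s.
With the tool pointing down it reaches from about 0.325 to 0.925 m from the base axis. Payload 3.1 kg.
Tool frame: the origin (TCP) lies at the very end of the fingers, on their centre line; the grasp point (between the pads) lies 19 mm behind it; x points along the fingers, y is the direction in which the jaws open and shut, and the axes are right-handed (so a half turn about x gives the same grasp; the last joint's range is limited). The gripper opens to 85 mm and grips with 20 to 120 N. Pads are 22 mm wide; open, the fingers measure 114 mm over their backs; the gripper's body (76 mm by 85 mm) begins 54 mm behind the grasp point. The pads swing forward as they close: fully open they stand 13 mm farther back than shut.
Start: joints at [1.088, 0.217, 1.613, -0, 1.311, -0.112], TCP at [0.226, 0.583, 0.231] pointing down, gripper open.
Joint ranges: [-2.75, 2.75], [-0.78, 2.1], [0.31, 2.55], [-1.13, 4.27], [0.13, 2.63], [-2.58, 2.58]. Speed limits (rad/s): [2.79, 2.79, 3.14, 3.14, 3.14, 3.14].

INTERFACE

Orientations are given as a unit quaternion [w, x, y, z].
In Python, from rig import bot, get_image, ticket, search_frame, regions_of, place_of gives the robot as it stands.
- The arm moves only by the shell command python3 -m inch 'ROWS' [FORCE]. ROWS is JSON, a list of rows, each a list of 3 entries, a list of its own where there are three numbers: the shift along the world's x, y, z in cm, then the turn, a rotation vector about the world's x, y, z in degrees, then the opening in per cent of the stroke, from 0 (shut) to 100 (fully open). In form: [[[x, y, z], [ax, ay, az], gripper], ...]. A call has exactly 8 rows; each row shifts and turns the commanded pose from where the row before left it; what a row does not reach is not made up. A row lasts 1/8 s, in which the tool goes at most 62.5 mm and 10.7 degrees, less where a joint would pass 70% of its speed; a pose out of reach is approached as far as the arm can. A call is refused whole if a number of a shift passes 6.25 or a number of a turn 10.7, either way. A call with a gripper value outside its range is refused whole. The fingers move at their own pace and stop on an object; FORCE is the grip in N (left out, the last holds). Time passes only in rows, so rows that do not move let the fingers close, or fill a call up. It gives the time, the measured TCP pose, the force and the opening at its end, in the units of the state.
- bot.read_state(): the state, without advancing time (a new reading comes with each control period).
- get_image(name): name is "scene" or "top" or "wrist"; returns a dict with "color" (384x512x3 uint8, red, green, blue), "fx", "fy", "cx", "cy" (pixels), "world_from_camera" (4x4, takes a point from camera to world coordinates); the wrist camera has in their place "mount" (4x4, takes a point from camera to tool coordinates, whose origin is the TCP and whose axes are the tool frame's). Camera axes: x right, y down, z forward; pixel columns grow to the right and rows downward; lengths in m; the calibration is good to about 2 mm. A picture is of the moment at which its call begins: read the wrist's pose just before it. There is no depth.
- ticket.hand_in(): hands the job in, once; it reports no verdict.
Trained networks look in the newest picture that a camera, given by its name, has taken for a name from the list of things; names that differ only in an ending like _2 or _b are one class to them, and where a whole thing is asked for, a point or a joint stands for the part that bears it (a point fixed in the world has none). Each returns a list of dicts, best first, with "confidence" (0 to 1); they miss things now and then, are a little off and sometimes report something else, mostly with a low value. They report only what shows in the picture. A call takes as long as a camera call.
- search_frame(camera, thing): "xyz" ([x, y, z] in m, in world coordinates, good to about 4 mm: the middle of the surface that is visible of it).
- regions_of(camera, thing): "mask" (384x512 bool, what is visible of it).
- place_of(camera, thing): "xyz" ([x, y, z] in m, in world coordinates, good to about 4 mm: a listed point, or the origin of a listed thing).
The state is a dict: "time_s": time; "q": joint angles; "joint_velocities": joint speeds; "joint_torque": joint torques, N m; "tool_pos": TCP position; "tcp_rot": TCP orientation; "ft_force": force on the tool from outside, world axes, zero at the start; "moment": the same for the moment, N m; "gripper_width": finger opening in m.
Only numpy, scipy, OpenCV 4.12 (cv2) and the standard library are available. Lean on these libraries where they do the work, as an engineer would, in place of code of your own. Each camera call takes 0.05 s, during which the arm holds its last target.

## Working session

There is one attempt and no reset: what is moved stays moved. The work goes in short steps, Python scripts to look and compute and a shell command to move; the robot and the scene stay as the last step left them, time stands still between calls to the robot, and variables do not carry over. Pictures are saved under pics/ and viewed, and the job is handed in when it is done.

```bash
ls; mkdir -p pics; python3 - <<'E'
from rig import bot,get_image,place_of,search_frame
import cv2
s=bot.read_state(); print({k:(v if not hasattr(v,'tolist') else v.tolist()) for k,v in s.items()})
for n in ["scene","top","wrist"]:
    im=get_image(n); cv2.imwrite(f"pics/{n}0.png",im["color"][:,:,::-1])
    print(n,im["fx"],im["cx"],im.get("world_from_camera",im.get("mount")))
    for t in ["stand","axle","pin0","wheel","objective_mid","adapter","eyepiece_mid","screwdriver","wrench","cleaner_mid","dish"]:
        try: r=place_of(n,t)
        except Exception as e: r=str(e)
        print(t,[(q["confidence"],q["xyz"]) for q in r[:2]] if not isinstance(r,str) else r)
E
```

```text
pics
{'time_s': 0.0, 'q': [1.0877957557947124, 0.21774128952054728, 1.614941417005858, -1.555367081517679e-05, 1.3113106872091789, -0.11220073158559123], 'joint_velocities': [0.00019342955160362818, 9.10295588712308e-05, -0.00026885479989780935, -0.0019616446560513246, -0.002895423459575169, 0.0004008181408515212], 'joint_torque': [-0.0001155000882135937, -39.68374729156494, -30.385419130325317, -0.00025062777240236755, 0.009670109138824046, -2.108078660967294e-05], 'tool_pos': [0.22607500873052105, 0.5817963120096847, 0.22997246138780342], 'tcp_rot': [0.6947447672971911, 0.12953326721869962, 0.6952323842498892, -0.13115934159271803], 'ft_force': [-0.16244914924985132, -0.1775685105176849, 0.5996010733460571], 'moment': [0.014242687501248897, 0.02384293944323789, -0.01997097358880323], 'gripper_width': 0.08543536929372483}
scene 426.98588366302994 252.4668940052219 [[ 0.44062776  0.69931234 -0.56285827  1.3392018 ]
 [ 0.89755037 -0.33214634  0.28996922 -0.40841443]
 [ 0.01582774 -0.63296213 -0.77402094  1.1826339 ]
 [ 0.          0.          0.          1.        ]]
stand [(0.91, [0.
[... 1453 characters left out ...]
ench [(0.57, [0.4643, -0.4596, 0.0024])]
cleaner_mid [(0.73, [0.6171, 0.4412, 0.0618])]
dish [(0.69, [0.6467, -0.4848, -0.0009])]
wrist 324.38362507607786 255.3139959695602 [[-2.12139356e-03 -3.01511466e-01  9.53460191e-01 -1.43042202e-01]
 [ 9.99997235e-01  3.27494310e-04  2.32849888e-03 -1.16971723e-03]
 [-1.01432190e-03  9.53462495e-01  3.01509938e-01 -7.68777850e-02]
 [ 0.00000000e+00  0.00000000e+00  0.00000000e+00  1.00000000e+00]]
stand []
axle []
pin0 []
wheel it knows: adapter, axle, cleaner_mid, dish, eyepiece_mid, objective_mid, pin, screwdriver, stand, wrench
objective_mid []
adapter []
eyepiece_mid [(0.96, [0.4212, 0.453, 0.0309])]
screwdriver []
wrench []
cleaner_mid []
dish []
```

View pics/scene0.png

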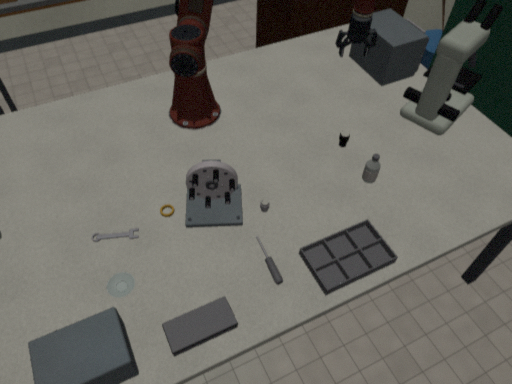

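View pics/top0.png

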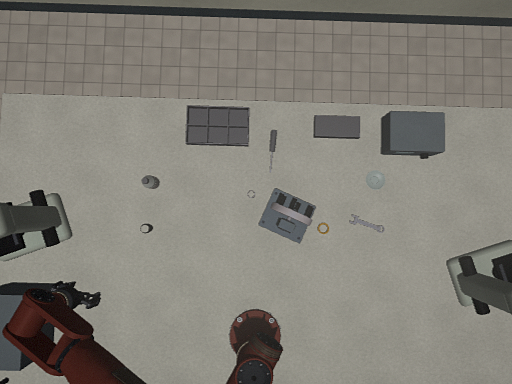

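The stand is at about (0.50, -0.12), turned clockwise. The scene view shows all the pins on the robot's far side. I'll zoom in on both views.

```bash
python3 - <<'E'
import cv2
a=cv2.imread("pics/scene0.png")[150:235,170:260]; b=cv2.imread("pics/top0.png")[175:255,245:335]
cv2.imwrite("pics/z_s.png",cv2.resize(a,None,fx=8,fy=8,interpolation=cv2.INTER_CUBIC)[:600])
cv2.imwrite("pics/z_t.png",cv2.resize(b,None,fx=7,fy=7,interpolation=cv2.INTER_CUBIC)[:600])
E
```

```text
(no output)
```

View pics/z_s.png

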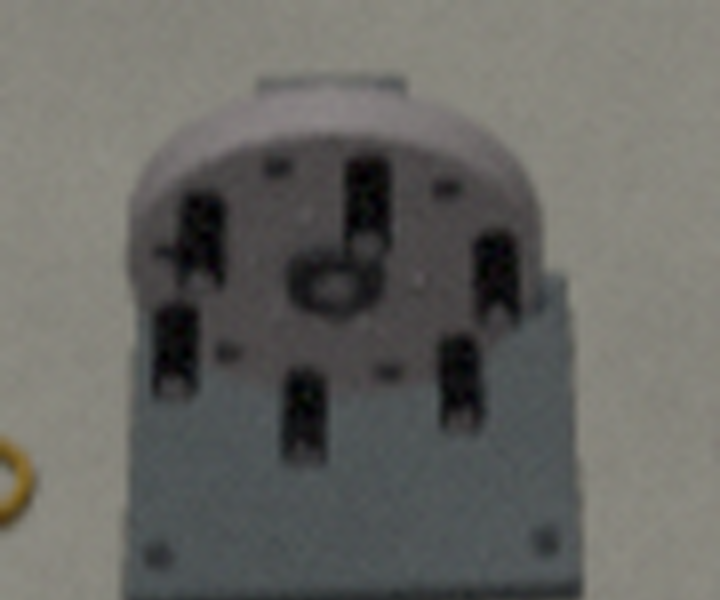

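View pics/z_t.png

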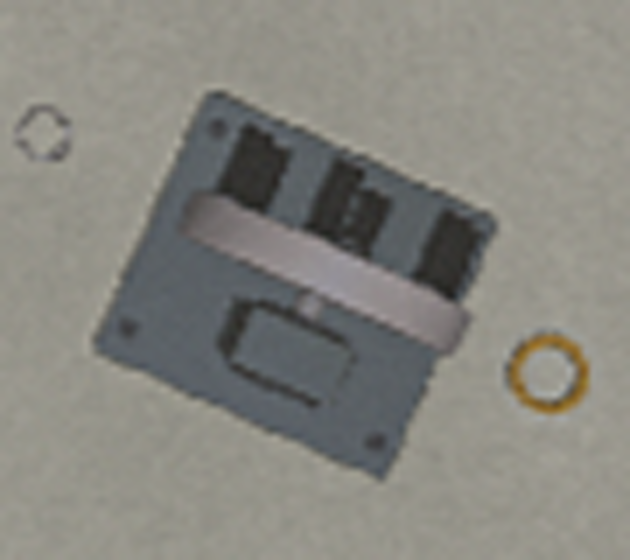

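```bash
cat > geo.py <<'E'
import numpy as np, cv2
from scipy.optimize import least_squares
S=dict(f=426.98588,W=None)
E
python3 - <<'E'
from rig import get_image
import numpy as np
from scipy.optimize import least_squares
C={n:get_image(n) for n in ("scene","top")}
np.savez("cams.npz",**{n+k:np.array(C[n][k]) for n in C for k in("fx","fy","cx","cy","world_from_camera")})
def proj(n,P):
    c=C[n];M=np.linalg.inv(c["world_from_camera"]);p=(M[:3,:3]@P.T).T+M[:3,3]
    return np.c_[c["fx"]*p[:,0]/p[:,2]+c["cx"],c["fy"]*p[:,1]/p[:,2]+c["cy"]]
tips=np.array([(370,243),(203,277),(176,388),(304,455),(462,418),(500,315)])/8+[170,150]
hub=np.array([(337,284)])/8+[170,150]
cor=np.array([(212,92),(497,218),(383,480),(95,347)])/7+[245,175]
def model(v):
    x,y,yaw,q,zc,px=v
    R=np.array([[np.cos(yaw),-np.sin(yaw),0],[np.sin(yaw),np.cos(yaw),0],[0,0,1]]);o=np.array([x,y,0])
    a=q+np.arange(6)*np.pi/3
    pins=np.c_[np.full(6,.056),-.066*np.sin(a),zc+.066*np.cos(a)]
    c=np.array([[px+.085,.095,.02],[px+.085,-.095,.02],[px-.085,-.095,.02],[px-.085,.095,.02]])
    return [proj("scene",pins@R.T+o),proj("scene",np.array([[.021,0,zc]])@R.T+o),proj("top",c@R.T+o)]
# image order: top, left upper (stand -y is left in scene as camera faces robot?), ...
best=None
for sgn in (1,-1):
    t=tips if sgn==1 else tips[[0,5,4,3,2,1]]
    f=lambda v: np.concatenate([(a-b).ravel() for a,b in zip(model(v),[t,hub,cor])]+[[(v[4]-.15)*200]])
    r=least_squares(f,[.503,-.122,-.42,0,.15,0]);print(sgn,r.cost,r.x,np.degrees(r.x[2:4]));print(np.round(r.fun,1))
E
```

```text
1 2.6750141562713834 [ 0.49961903 -0.12249372 -0.38842568 -0.25091168  0.14917102 -0.0075916 ] [-22.25515218 -14.37618053]
[-0.2 -0.  -0.3  0.4 -0.4 -0.1 -0.2 -0.2 -0.3  0.1 -0.3  0.1 -0.5 -0.2
 -1.3 -0.9 -0.1 -0.5 -0.  -0.1 -1.1  0.3 -0.2]
-1 1074.1602021272736 [ 0.48207631 -0.11546213 -0.4084568  -3.00861964  0.12502685  0.01136509] [ -23.40285081 -172.38120734]
[ -0.7  26.1  -1.3   9.1   0.2 -16.8  -0.4 -26.1  -0.4  -8.9   0.9  17.7
  -0.2   0.1  -0.7  -1.2   0.2   0.1  -0.5   0.2  -1.2  -0.3  -5. ]
```

```bash
cat > geo.py <<'E'
import numpy as np
from scipy.spatial.transform import Rotation as Ro
from rig import bot
O=np.array([.5015,-.1225,0]); yaw=-.3884; ZC=.1495
ex=np.array([np.cos(yaw),np.sin(yaw),0]);ey=np.array([-np.sin(yaw),np.cos(yaw),0]);ez=np.array([0,0,1.])
def rot(w): return Ro.from_quat([w[1],w[2],w[3],w[0]])
def pin(a,x=.035): a=np.radians(a); return O+ex*x-ey*.066*np.sin(a)+ez*(ZC+.066*np.cos(a))
def tgtR(t,s):
    t=np.radians(t); X=-np.sin(t)*ex-np.cos(t)*ez; Y=s*ey; return Ro.from_matrix(np.c_[X,Y,np.cross(X,Y)])
def tcp(a,t,x=.036): return pin(a,x)+.019*tgtR(t,1).as_matrix()[:,0]
E
python3 - <<'E'
from geo import *
s=bot.read_state();R=rot(s["tcp_rot"]);print(s["time_s"],R.as_matrix().round(3))
for sg in(1,-1):
  d=(tgtR(20,sg)*R.inv()).as_rotvec();print(sg,np.degrees(d),np.degrees(np.linalg.norm(d)))
p=tcp(-14.4,20);print(p,(p-s["tool_pos"])*100)
E
```

```text
1.75 [[ 0.     0.362  0.932]
 [ 0.     0.932 -0.362]
 [-1.     0.     0.   ]]
1 [ 7.40931506 18.5776562  -0.99948367] 20.025639247648417
-1 [ 28.87074285 -11.52043261 176.28538115] 179.00496017668746
[ 0.53502016 -0.11848151  0.19557233] [ 30.85520481 -70.10310995  -3.57414989]
```

```bash
python3 -m inch '[[[1.0,-2.5,0.8],[0,0,0],60],[[2,-4.6,0.8],[0.9,2.3,-0.1],45],[[2,-4.6,0.8],[0.9,2.3,-0.1],45],[[2,-4.6,0.8],[0.9,2.3,-0.1],45],[[2,-4.6,0.8],[0.9,2.3,-0.1],45],[[2,-4.6,0.8],[0.9,2.3,-0.1],45],[[2,-4.6,0.6],[0.9,2.3,-0.1],45],[[2,-4.6,0],[0.9,2.3,-0.1],45]]' 40
python3 -m inch '[[[2,-4.6,0],[0.9,2.3,-0.1],45],[[2,-4.6,0],[0,0,0],45],[[2,-4.6,0],[0,0,0],45],[[2,-4.6,0],[0,0,0],45],[[2,-4.6,0],[0,0,0],45],[[2,-4.6,0],[0,0,0],45],[[2,-4.6,0],[0,0,0],45],[[1,-2,0],[0,0,0],45]]'
python3 - <<'E'
from geo import *
s=bot.read_state();R=rot(s["tcp_rot"]);print(s)
print(np.degrees((tgtR(20,1)*R.inv()).as_rotvec()),(tcp(-14.4,20)-s["tool_pos"])*100)
E
```

```text
time_s: 2.75
tool_pos: [0.3774, 0.2342, 0.2864]
tcp_rot: [0.582, 0.154, 0.79, -0.113]
ft_force: [1.2, -0.3, -0.8]
gripper_width: 0.0383
time_s: 3.75
tool_pos: [0.5271, -0.1087, 0.2851]
tcp_rot: [0.565, 0.157, 0.803, -0.111]
ft_force: [0.3, 0.2, -0.5]
gripper_width: 0.0382
{'time_s': 3.75, 'q': array([-0.34157985,  0.22176323,  1.53987121,  0.01373261,  1.72433205,
       -1.52529858]), 'joint_velocities': array([-0.16932223,  0.22430678, -0.26149181, -0.04041942,  0.06110814,
       -0.18822759]), 'joint_torque': array([ -0.28519579, -39.91064072, -29.58049893,  -0.09900691,
         1.12543277,   0.07551666]), 'tool_pos': array([ 0.5271336 , -0.10872638,  0.28510488]), 'tcp_rot': array([ 0.56450046,  0.15674554,  0.80271998, -0.11140333]), 'ft_force': array([ 0.25222315,  0.17971661, -0.51764774]), 'moment': array([-0.02871062, -0.16757743,  0.01783209]), 'gripper_width': 0.038236185200061376}
[ 0.19588834  0.19393022 -0.07991424] [ 0.78865591 -0.97551284 -8.95325486]
```

```bash
python3 -m inch '[[[0.4,-0.5,-1],[0,0,0],45],[[0.4,-0.5,-2],[0,0,0],45],[[0,0,-1.0],[0,0,0],45],[[0,0,0],[0,0,0],45],[[0,0,0],[0,0,0],45],[[0,0,0],[0,0,0],45],[[0,0,0],[0,0,0],45],[[0,0,0],[0,0,0],45]]'
python3 - <<'E'
from geo import *
from rig import get_image,place_of
import cv2
s=bot.read_state();R=rot(s["tcp_rot"]);print(s["ft_force"],s["moment"],s["tool_pos"])
print(np.degrees((tgtR(20,1)*R.inv()).as_rotvec()),(tcp(-14.4,20)-s["tool_pos"])*100)
im=get_image("wrist");T=R.as_matrix();M=np.array(im["mount"])
img=im["color"][:,:,::-1].copy()
def pj(P):
    p=M[:3,:3].T@(T.T@(P-s["tool_pos"])-M[:3,3]); return (int(im["fx"]*p[0]/p[2]+im["cx"]),int(im["fy"]*p[1]/p[2]+im["cy"])),p[2]
for k in range(6):
    for x in(.015,.055):
        u,z=pj(pin(-14.4+60*k,x))
        if z>0.02: cv2.circle(img,u,4,(0,0,255) if x<.03 else (0,255,0),-1)
cv2.imwrite("pics/w1.png",img)
im=get_image("scene");cv2.imwrite("pics/s1.png",cv2.resize(im["color"][110:260,140:290,::-1],None,fx=4,fy=4))
E
```

```text
time_s: 4.75
tool_pos: [0.5346, -0.1165, 0.2457]
tcp_rot: [0.565, 0.156, 0.803, -0.111]
ft_force: [0.6, 0.5, 0.3]
gripper_width: 0.0385
[0.57673941 0.48226064 0.25849055] [-0.07427298 -0.11793716 -0.01485512] [ 0.53461607 -0.1165336   0.24565991]
[ 0.19263308  0.22742826 -0.21440346] [ 0.04040908 -0.19479062 -5.00875841]
```

View pics/w1.png

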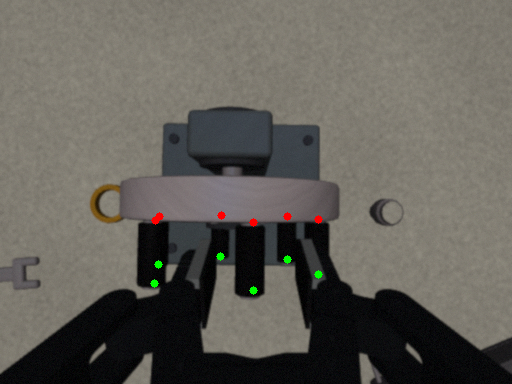

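View pics/s1.png

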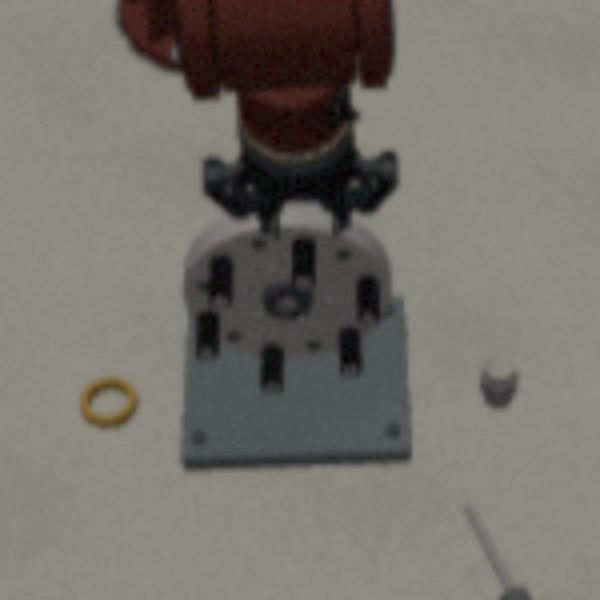

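The projected pins match the wrist view to within 2–3 px: the top pin's front end is at (250,293), predicted (253,290). I'll descend and grip it.

```bash
python3 -m inch '[[[0,-0.2,-1],[0,0,0],45],[[0,0,-2],[0,0,0],45],[[0,0,-1.5],[0,0,0],45],[[0,0,-0.5],[0,0,0],45],[[0,0,0],[0,0,0],0],[[0,0,0],[0,0,0],0],[[0,0,0],[0,0,0],0],[[0,0,0],[0,0,0],0]]' 40
python3 - <<'E'
from geo import *
s=bot.read_state();R=rot(s["tcp_rot"]);print(s["ft_force"],s["moment"],s["gripper_width"],s["q"])
g=s["tool_pos"]-.019*R.as_matrix()[:,0]-O-ez*ZC
print(g@ex,g@ey,g[2],np.degrees(np.arctan2(-(g@ey),g[2])),np.hypot(g@ey,g[2]), s["ft_force"]@ex,s["ft_force"]@ey)
E
```

```text
time_s: 5.85
tool_pos: [0.5341, -0.1185, 0.1949]
tcp_rot: [0.564, 0.156, 0.803, -0.111]
ft_force: [-0.1, -0.6, -5.3]
gripper_width: 0.0168
[-0.08493241 -0.63112821 -5.30122159] [-0.27582336 -0.241283   -0.05312517] 0.016812863207498117 [-0.3518538   0.31460705  1.59876139  0.00922751  1.57352039 -1.53913135]
0.035121965371743016 0.016087258963157193 0.06328550622642609 -14.262576358372312 0.06529820211370828 0.16040702666746418 -0.6162839617399386
```

```bash
cat > arc.py <<'E'
import sys
from geo import *
a=float(sys.argv[1])
for st in sys.argv[2:]:
    b=float(st); d=(pin(b)-pin(a))*100; print(a,'->',b,'total cm',d.round(3),'/4',(d/4).round(3)); a=b
E
cat > rd.py <<'E'
from geo import *
import json,sys
s=bot.read_state();R=rot(s["tcp_rot"])
g=s["tool_pos"]-.019*R.as_matrix()[:,0]-O-ez*ZC
a=np.arctan2(-(g@ey),g[2]);F=s["ft_force"]
t=-ey*np.cos(a)-ez*np.sin(a); r=-ey*np.sin(a)+ez*np.cos(a)
rec=dict(time=s["time_s"],a=float(np.degrees(a)),rad=float(np.hypot(g@ey,g[2])*1e3),x=float(g@ex*1e3),Ft=float(F@t),Fr=float(F@r),Fx=float(F@ex),w=float(s["gripper_width"]),dir=sys.argv[1] if len(sys.argv)>1 else "")
print({k:(round(v,2) if k!="w" and not isinstance(v,str) else v) for k,v in rec.items()})
open("log.jsonl","a").write(json.dumps(rec)+"\n")
E
python3 rd.py; python3 arc.py -14.5 -7 0.5 8 15.5 23 30.5 38 45.5; echo; python3 arc.py 45 37.5 30 22.5 15 7.5 0 -7.5 -15 -22.5 -30 -37.5 -45 -52.5
```

```text
{'time': 5.85, 'a': -14.26, 'rad': 65.3, 'x': 35.12, 'Ft': -0.71, 'Fr': -5.29, 'Fx': 0.16, 'w': 0.016812863207498117, 'dir': ''}
-14.5 -> -7.0 total cm [-0.321 -0.785  0.161] /4 [-0.08  -0.196  0.04 ]
-7.0 -> 0.5 total cm [-0.326 -0.798  0.049] /4 [-0.082 -0.199  0.012]
0.5 -> 8.0 total cm [-0.326 -0.797 -0.064] /4 [-0.082 -0.199 -0.016]
8.0 -> 15.5 total cm [-0.32  -0.782 -0.176] /4 [-0.08  -0.196 -0.044]
15.5 -> 23.0 total cm [-0.309 -0.754 -0.285] /4 [-0.077 -0.189 -0.071]
23.0 -> 30.5 total cm [-0.292 -0.714 -0.389] /4 [-0.073 -0.178 -0.097]
30.5 -> 38.0 total cm [-0.27  -0.66  -0.486] /4 [-0.068 -0.165 -0.121]
38.0 -> 45.5 total cm [-0.244 -0.596 -0.575] /4 [-0.061 -0.149 -0.144]

45.0 -> 37.5 total cm [0.246 0.601 0.569] /4 [0.061 0.15  0.142]
37.5 -> 30.0 total cm [0.272 0.664 0.48 ] /4 [0.068 0.166 0.12 ]
30.0 -> 22.5 total cm [0.293 0.717 0.382] /4 [0.073 0.179 0.095]
22.5 -> 15.0 total cm [0.31  0.757 0.278] /4 [0.077 0.189 0.069]
15.0 -> 7.5 total cm [0.321 0.784 0.168] /4 [0.08  0.196 0.042]
7.5 -> 0.0 total cm [0.326 0.797 0.056] /4 [0.082 0.199 0.014]
0.0 -> -7.5 total cm [ 0.326  0.797 -0.056] /4 [ 0.082  0.199 -0.014]
-7.5 -> -15.0 total cm [ 0.321  0.784 -0.168] /4 [ 0.08   0.196 -0.042]
-15.0 -> -22.5 total cm [ 0.31   0.757 -0.278] /4 [ 0.077  0.189 -0.069]
-22.5 -> -30.0 total cm [ 0.293  0.717 -0.382] /4 [ 0.073  0.179 -0.095]
-30.0 -> -37.5 total cm [ 0.272  0.664 -0.48 ] /4 [ 0.068  0.166 -0.12 ]
-37.5 -> -45.0 total cm [ 0.246  0.601 -0.569] /4 [ 0.061  0.15  -0.142]
-45.0 -> -52.5 total cm [ 0.216  0.527 -0.649] /4 [ 0.054  0.132 -0.162]
```

```bash
python3 -m inch '[[[-0.08,-0.196,0.04],[0,0,0],0],[[-0.08,-0.196,0.04],[0,0,0],0],[[-0.08,-0.196,0.04],[0,0,0],0],[[-0.08,-0.196,0.04],[0,0,0],0],[[-0.082,-0.199,0.012],[0,0,0],0],[[-0.082,-0.199,0.012],[0,0,0],0],[[-0.082,-0.199,0.012],[0,0,0],0],[[-0.082,-0.199,0.012],[0,0,0],0]]' && python3 rd.py +
python3 -m inch '[[[-0.082,-0.199,-0.016],[0,0,0],0],[[-0.082,-0.199,-0.016],[0,0,0],0],[[-0.082,-0.199,-0.016],[0,0,0],0],[[-0.082,-0.199,-0.016],[0,0,0],0],[[-0.08,-0.196,-0.044],[0,0,0],0],[[-0.08,-0.196,-0.044],[0,0,0],0],[[-0.08,-0.196,-0.044],[0,0,0],0],[[-0.08,-0.196,-0.044],[0,0,0],0]]' && python3 rd.py +
```

```text
time_s: 6.85
tool_pos: [0.5289, -0.1308, 0.1971]
tcp_rot: [0.565, 0.158, 0.803, -0.108]
ft_force: [3.2, 8.7, -5.8]
gripper_width: 0.0167
{'time': 6.85, 'a': -2.28, 'rad': 65.52, 'x': 34.98, 'Ft': -9.55, 'Fr': -5.45, 'Fx': -0.31, 'w': 0.016705520806701537, 'dir': '+'}
time_s: 7.85
tool_pos: [0.5226, -0.1461, 0.1959]
tcp_rot: [0.565, 0.158, 0.803, -0.107]
ft_force: [0.9, 9.1, -1.6]
gripper_width: 0.0168
{'time': 7.85, 'a': 12.28, 'rad': 65.83, 'x': 34.9, 'Ft': -8.24, 'Fr': -3.47, 'Fx': -2.62, 'w': 0.01682472819116602, 'dir': '+'}
```

```bash
python3 -m inch '[[[-0.077,-0.189,-0.071],[0,0,0],0],[[-0.077,-0.189,-0.071],[0,0,0],0],[[-0.077,-0.189,-0.071],[0,0,0],0],[[-0.077,-0.189,-0.071],[0,0,0],0],[[-0.073,-0.178,-0.097],[0,0,0],0],[[-0.073,-0.178,-0.097],[0,0,0],0],[[-0.073,-0.178,-0.097],[0,0,0],0],[[-0.073,-0.178,-0.097],[0,0,0],0]]' && python3 rd.py +
python3 -m inch '[[[-0.068,-0.165,-0.121],[0,0,0],0],[[-0.068,-0.165,-0.121],[0,0,0],0],[[-0.068,-0.165,-0.121],[0,0,0],0],[[-0.068,-0.165,-0.121],[0,0,0],0],[[-0.061,-0.149,-0.144],[0,0,0],0],[[-0.061,-0.149,-0.144],[0,0,0],0],[[-0.061,-0.149,-0.144],[0,0,0],0],[[-0.061,-0.149,-0.144],[0,0,0],0]]' && python3 rd.py +
python3 arc.py 45.5 53 60.5
```

```text
time_s: 8.85
tool_pos: [0.5163, -0.1611, 0.1904]
tcp_rot: [0.564, 0.158, 0.803, -0.108]
ft_force: [-1.0, 8.9, 2.7]
gripper_width: 0.0168
{'time': 8.85, 'a': 27.21, 'rad': 66.14, 'x': 34.78, 'Ft': -8.18, 'Fr': -1.16, 'Fx': -4.32, 'w': 0.016778598256521542, 'dir': '+'}
time_s: 9.85
tool_pos: [0.5106, -0.1746, 0.1807]
tcp_rot: [0.564, 0.158, 0.803, -0.108]
ft_force: [-2.3, 8.0, 5.8]
gripper_width: 0.017
{'time': 9.85, 'a': 42.41, 'rad': 66.47, 'x': 34.67, 'Ft': -8.75, 'Fr': -0.09, 'Fx': -5.15, 'w': 0.0169508464501372, 'dir': '+'}
45.5 -> 53.0 total cm [-0.213 -0.522 -0.654] /4 [-0.053 -0.13  -0.164]
53.0 -> 60.5 total cm [-0.179 -0.438 -0.722] /4 [-0.045 -0.11  -0.18 ]
```

```bash
python3 -m inch '[[[0.061,0.15,0.142],[0,0,0],0],[[0.061,0.15,0.142],[0,0,0],0],[[0.061,0.15,0.142],[0,0,0],0],[[0.061,0.15,0.142],[0,0,0],0],[[0.068,0.166,0.12],[0,0,0],0],[[0.068,0.166,0.12],[0,0,0],0],[[0.068,0.166,0.12],[0,0,0],0],[[0.068,0.166,0.12],[0,0,0],0]]' && python3 rd.py -
python3 -m inch '[[[0.073,0.179,0.095],[0,0,0],0],[[0.073,0.179,0.095],[0,0,0],0],[[0.073,0.179,0.095],[0,0,0],0],[[0.073,0.179,0.095],[0,0,0],0],[[0.077,0.189,0.069],[0,0,0],0],[[0.077,0.189,0.069],[0,0,0],0],[[0.077,0.189,0.069],[0,0,0],0],[[0.077,0.189,0.069],[0,0,0],0]]' && python3 rd.py -
python3 -m inch '[[[0.08,0.196,0.042],[0,0,0],0],[[0.08,0.196,0.042],[0,0,0],0],[[0.08,0.196,0.042],[0,0,0],0],[[0.08,0.196,0.042],[0,0,0],0],[[0.082,0.199,0.014],[0,0,0],0],[[0.082,0.199,0.014],[0,0,0],0],[[0.082,0.199,0.014],[0,0,0],0],[[0.082,0.199,0.014],[0,0,0],0]]' && python3 rd.py -
python3 -m inch '[[[0.082,0.199,-0.014],[0,0,0],0],[[0.082,0.199,-0.014],[0,0,0],0],[[0.082,0.199,-0.014],[0,0,0],0],[[0.082,0.199,-0.014],[0,0,0],0],[[0.08,0.196,-0.042],[0,0,0],0],[[0.08,0.196,-0.042],[0,0,0],0],[[0.08,0.196,-0.042],[0,0,0],0],[[0.08,0.196,-0.042],[0,0,0],0]]' && python3 rd.py -
```

```text
time_s: 10.85
tool_pos: [0.5148, -0.1648, 0.1884]
tcp_rot: [0.564, 0.156, 0.804, -0.111]
ft_force: [-4.2, 0.7, -0.4]
gripper_width: 0.0167
{'time': 10.85, 'a': 30.92, 'rad': 66.18, 'x': 34.76, 'Ft': 1.02, 'Fr': 0.2, 'Fx': -4.12, 'w': 0.01670131393518489, 'dir': '-'}
time_s: 11.85
tool_pos: [0.521, -0.1499, 0.195]
tcp_rot: [0.564, 0.156, 0.803, -0.111]
ft_force: [-4.7, 1.3, 0.1]
gripper_width: 0.0169
{'time': 11.85, 'a': 15.8, 'rad': 65.88, 'x': 34.88, 'Ft': 0.55, 'Fr': 0.22, 'Fx': -4.83, 'w': 0.016886198402719852, 'dir': '-'}
time_s: 12.85
tool_pos: [0.5277, -0.134, 0.1971]
tcp_rot: [0.564, 0.156, 0.803, -0.111]
ft_force: [-5.6, 0.2, -0.2]
gripper_width: 0.0171
{'time': 12.85, 'a': 0.61, 'rad': 65.51, 'x': 35.02, 'Ft': 1.96, 'Fr': -0.2, 'Fx': -5.25, 'w': 0.0170502553695844, 'dir': '-'}
time_s: 13.85
tool_pos: [0.5342, -0.1184, 0.1948]
tcp_rot: [0.564, 0.156, 0.803, -0.111]
ft_force: [-5.5, 0.5, -0.8]
gripper_width: 0.0168
{'time': 13.85, 'a': -14.46, 'rad': 65.21, 'x': 35.17, 'Ft': 1.39, 'Fr': -1.21, 'Fx': -5.27, 'w': 0.01676797187636004, 'dir': '-'}
```

The pull is nearly at its maximum around a≈15 and acts against + turning. The heavy side therefore sits at about h≈-90, and straight down is about 90° further in the − direction. I'll continue that way.

```bash
python3 -m inch '[[[0.077,0.189,-0.069],[0,0,0],0],[[0.077,0.189,-0.069],[0,0,0],0],[[0.077,0.189,-0.069],[0,0,0],0],[[0.077,0.189,-0.069],[0,0,0],0],[[0.073,0.179,-0.095],[0,0,0],0],[[0.073,0.179,-0.095],[0,0,0],0],[[0.073,0.179,-0.095],[0,0,0],0],[[0.073,0.179,-0.095],[0,0,0],0]]' && python3 rd.py -
python3 -m inch '[[[0.068,0.166,-0.12],[0,0,0],0],[[0.068,0.166,-0.12],[0,0,0],0],[[0.068,0.166,-0.12],[0,0,0],0],[[0.068,0.166,-0.12],[0,0,0],0],[[0.061,0.15,-0.142],[0,0,0],0],[[0.061,0.15,-0.142],[0,0,0],0],[[0.061,0.15,-0.142],[0,0,0],0],[[0.061,0.15,-0.142],[0,0,0],0]]' && python3 rd.py -
python3 -m inch '[[[0.054,0.132,-0.162],[0,0,0],0],[[0.054,0.132,-0.162],[0,0,0],0],[[0.054,0.132,-0.162],[0,0,0],0],[[0.054,0.132,-0.162],[0,0,0],0],[[0,0,0],[0,0,0],0],[[0,0,0],[0,0,0],0],[[0,0,0],[0,0,0],0],[[0,0,0],[0,0,0],0]]' && python3 rd.py hold
```

```text
time_s: 14.85
tool_pos: [0.5403, -0.1039, 0.1882]
tcp_rot: [0.564, 0.156, 0.803, -0.111]
ft_force: [-4.8, -0.4, -0.8]
gripper_width: 0.0169
{'time': 14.85, 'a': -29.49, 'rad': 64.96, 'x': 35.29, 'Ft': 1.51, 'Fr': -1.82, 'Fx': -4.32, 'w': 0.01691645122063605, 'dir': '-'}
time_s: 15.85
tool_pos: [0.5455, -0.0916, 0.1779]
tcp_rot: [0.564, 0.155, 0.803, -0.111]
ft_force: [-4.8, -0.6, 0.8]
gripper_width: 0.0168
{'time': 15.85, 'a': -44.41, 'rad': 64.79, 'x': 35.4, 'Ft': 2.27, 'Fr': -1.04, 'Fx': -4.21, 'w': 0.016761886642145545, 'dir': '-'}
time_s: 16.85
tool_pos: [0.5477, -0.0862, 0.1713]
tcp_rot: [0.565, 0.156, 0.803, -0.111]
ft_force: [-4.3, -0.7, -0.1]
gripper_width: 0.0167
{'time': 16.85, 'a': -52.22, 'rad': 64.72, 'x': 35.45, 'Ft': 1.33, 'Fr': -1.81, 'Fx': -3.7, 'w': 0.016715995667177654, 'dir': 'hold'}
```

```bash
sed -i 's/^def rot/O=O-ey*.0012; ZC=.149\ndef rot/' geo.py; sed -i 's/^O=np.*$/O=np.array([.5015,-.1225,0]); yaw=-.3884/' geo.py; python3 rd.py x; python3 arc.py -52.5 7.5; python3 - <<'E'
from geo import *
s=bot.read_state();R=rot(s["tcp_rot"]);print(np.degrees((tgtR(20,1)*R.inv()).as_rotvec()),s["q"])
E
```

```text
{'time': 16.85, 'a': -52.51, 'rad': 65.98, 'x': 35.45, 'Ft': 1.32, 'Fr': -1.82, 'Fx': -3.7, 'w': 0.016715995667177654, 'dir': 'x'}
-52.5 -> 7.5 total cm [-2.309 -5.643  2.526] /4 [-0.577 -1.411  0.631]
[ 0.23651912  0.17183339 -0.21619325] [-0.29759996  0.35059431  1.5992232   0.02687006  1.53552408 -1.48890421]
```

```bash
python3 -m inch '[[[0,0,0],[0,0,0],45],[[0,0,0],[0,0,0],45],[[0,0,0],[0,0,0],45],[[0,0,2],[0,0,0],45],[[0,0,3],[0,0,0],45],[[0,0,3],[0,0,0],45],[[-1,-2.5,0],[0,0,0],45],[[-1.3,-3.1,0],[0,0,0],45]]' && python3 rd.py free
python3 - <<'E'
from geo import *
from rig import get_image
import cv2
s=bot.read_state();R=rot(s["tcp_rot"])
im=get_image("wrist");T=R.as_matrix();M=np.array(im["mount"])
img=im["color"][:,:,::-1].copy()
def pj(P):
    p=M[:3,:3].T@(T.T@(P-s["tool_pos"])-M[:3,3]); return (int(im["fx"]*p[0]/p[2]+im["cx"]),int(im["fy"]*p[1]/p[2]+im["cy"])),p[2]
for x in(.015,.055): cv2.circle(img,pj(pin(7.5,x))[0],3,(0,0,255),-1)
cv2.imwrite("pics/w2.png",img)
print((tcp(7.5,20,.0352)-s["tool_pos"])*100)
E
```

```text
time_s: 17.85
tool_pos: [0.5257, -0.1421, 0.2538]
tcp_rot: [0.566, 0.155, 0.802, -0.11]
ft_force: [-0.0, -0.3, -0.8]
gripper_width: 0.0387
{'time': 17.85, 'a': 3.6, 'rad': 122.92, 'x': 36.2, 'Ft': 0.33, 'Fr': -0.79, 'Fx': 0.11, 'w': 0.038724168968753414, 'dir': 'free'}
[-0.13805695 -0.03299749 -5.71850252]
```

View pics/w2.png

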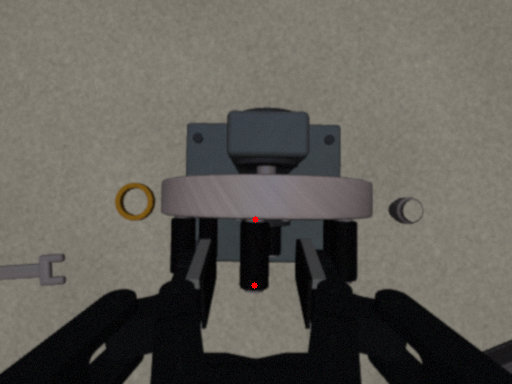

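The next pin sits at (255,255) between the jaws, exactly where predicted, so I'll grip it.

```bash
python3 -m inch '[[[-0.1,0,-1.5],[0,0,0],45],[[0,0,-2],[0,0,0],45],[[0,0,-1.7],[0,0,0],45],[[0,0,-0.5],[0,0,0],45],[[0,0,0],[0,0,0],0],[[0,0,0],[0,0,0],0],[[0,0,0],[0,0,0],0],[[0,0,0],[0,0,0],0]]' && python3 rd.py grip
python3 arc.py 7.5 0 -7.5 -15 -22.5 -30 -37.5 -45 
```

```text
time_s: 18.9
tool_pos: [0.5236, -0.1415, 0.1939]
tcp_rot: [0.564, 0.156, 0.803, -0.111]
ft_force: [-0.5, 0.5, -5.4]
gripper_width: 0.0165
{'time': 18.9, 'a': 7.26, 'rad': 63.28, 'x': 34.08, 'Ft': 0.42, 'Fr': -5.38, 'Fx': -0.66, 'w': 0.016502200568497882, 'dir': 'grip'}
7.5 -> 0.0 total cm [0.326 0.797 0.056] /4 [0.082 0.199 0.014]
0.0 -> -7.5 total cm [ 0.326  0.797 -0.056] /4 [ 0.082  0.199 -0.014]
-7.5 -> -15.0 total cm [ 0.321  0.784 -0.168] /4 [ 0.08   0.196 -0.042]
-15.0 -> -22.5 total cm [ 0.31   0.757 -0.278] /4 [ 0.077  0.189 -0.069]
-22.5 -> -30.0 total cm [ 0.293  0.717 -0.382] /4 [ 0.073  0.179 -0.095]
-30.0 -> -37.5 total cm [ 0.272  0.664 -0.48 ] /4 [ 0.068  0.166 -0.12 ]
-37.5 -> -45.0 total cm [ 0.246  0.601 -0.569] /4 [ 0.061  0.15  -0.142]
```

```bash
python3 -m inch '[[[0.082,0.199,0.05],[0,0,0],0],[[0.082,0.199,0.05],[0,0,0],0],[[0.082,0.199,0.05],[0,0,0],0],[[0.082,0.199,0.05],[0,0,0],0],[[0.082,0.199,-0.014],[0,0,0],0],[[0.082,0.199,-0.014],[0,0,0],0],[[0.082,0.199,-0.014],[0,0,0],0],[[0.082,0.199,-0.014],[0,0,0],0]]' && python3 rd.py -
python3 -m inch '[[[0.08,0.196,-0.042],[0,0,0],0],[[0.08,0.196,-0.042],[0,0,0],0],[[0.08,0.196,-0.042],[0,0,0],0],[[0.08,0.196,-0.042],[0,0,0],0],[[0.077,0.189,-0.069],[0,0,0],0],[[0.077,0.189,-0.069],[0,0,0],0],[[0.077,0.189,-0.069],[0,0,0],0],[[0.077,0.189,-0.069],[0,0,0],0]]' && python3 rd.py -
python3 -m inch '[[[0.073,0.179,-0.095],[0,0,0],0],[[0.073,0.179,-0.095],[0,0,0],0],[[0.073,0.179,-0.095],[0,0,0],0],[[0.073,0.179,-0.095],[0,0,0],0],[[0.068,0.166,-0.12],[0,0,0],0],[[0.068,0.166,-0.12],[0,0,0],0],[[0.068,0.166,-0.12],[0,0,0],0],[[0.068,0.166,-0.12],[0,0,0],0]]' && python3 rd.py -
python3 -m inch '[[[0.061,0.15,-0.142],[0,0,0],0],[[0.061,0.15,-0.142],[0,0,0],0],[[0.061,0.15,-0.142],[0,0,0],0],[[0.061,0.15,-0.142],[0,0,0],0],[[0.054,0.132,-0.162],[0,0,0],0],[[0.054,0.132,-0.162],[0,0,0],0],[[0.054,0.132,-0.162],[0,0,0],0],[[0.054,0.132,-0.162],[0,0,0],0]]' && python3 rd.py -
```

```text
time_s: 19.9
tool_pos: [0.5298, -0.1266, 0.1941]
tcp_rot: [0.564, 0.155, 0.803, -0.111]
ft_force: [-1.0, -6.8, -17.6]
gripper_width: 0.0171
{'time': 19.9, 'a': -7.45, 'rad': 63.47, 'x': 34.17, 'Ft': 4.36, 'Fr': -18.36, 'Fx': 1.65, 'w': 0.017053197881336496, 'dir': '-'}
time_s: 20.9
tool_pos: [0.5354, -0.1131, 0.1905]
tcp_rot: [0.564, 0.154, 0.803, -0.113]
ft_force: [-2.8, -10.6, -15.5]
gripper_width: 0.0168
{'time': 20.9, 'a': -21.09, 'rad': 63.61, 'x': 34.3, 'Ft': 4.6, 'Fr': -18.35, 'Fx': 1.45, 'w': 0.016849659213530228, 'dir': '-'}
time_s: 21.9
tool_pos: [0.5407, -0.1004, 0.1834]
tcp_rot: [0.564, 0.153, 0.804, -0.114]
ft_force: [-6.2, -12.3, -10.0]
gripper_width: 0.0167
{'time': 21.9, 'a': -35.09, 'rad': 63.85, 'x': 34.39, 'Ft': 5.48, 'Fr': -16.04, 'Fx': -1.05, 'w': 0.016669563170711357, 'dir': '-'}
time_s: 22.9
tool_pos: [0.5454, -0.0894, 0.1731]
tcp_rot: [0.563, 0.153, 0.804, -0.114]
ft_force: [-7.0, -12.3, -3.9]
gripper_width: 0.017
{'time': 22.9, 'a': -49.28, 'rad': 64.28, 'x': 34.54, 'Ft': 6.23, 'Fr': -13.17, 'Fx': -1.76, 'w': 0.0170312185665999, 'dir': '-'}
```

```bash
python3 arc.py -52.5 -45 -37.5 -30 -22.5 -15 -7.5 0 7.5 15 
python3 -m inch '[[[-0.038,-0.093,-0.083],[0,0,0],0],[[-0.054,-0.132,0.162],[0,0,0],0],[[-0.054,-0.132,0.162],[0,0,0],0],[[-0.054,-0.132,0.162],[0,0,0],0],[[-0.054,-0.132,0.162],[0,0,0],0],[[-0.061,-0.15,0.142],[0,0,0],0],[[-0.061,-0.15,0.142],[0,0,0],0],[[-0.061,-0.15,0.142],[0,0,0],0]]' && python3 rd.py +
python3 -m inch '[[[-0.061,-0.15,0.142],[0,0,0],0],[[-0.068,-0.166,0.12],[0,0,0],0],[[-0.068,-0.166,0.12],[0,0,0],0],[[-0.068,-0.166,0.12],[0,0,0],0],[[-0.068,-0.166,0.12],[0,0,0],0],[[-0.073,-0.179,0.095],[0,0,0],0],[[-0.073,-0.179,0.095],[0,0,0],0],[[-0.073,-0.179,0.095],[0,0,0],0]]' && python3 rd.py +
python3 -m inch '[[[-0.073,-0.179,0.095],[0,0,0],0],[[-0.077,-0.189,0.069],[0,0,0],0],[[-0.077,-0.189,0.069],[0,0,0],0],[[-0.077,-0.189,0.069],[0,0,0],0],[[-0.077,-0.189,0.069],[0,0,0],0],[[-0.08,-0.196,0.042],[0,0,0],0],[[-0.08,-0.196,0.042],[0,0,0],0],[[-0.08,-0.196,0.042],[0,0,0],0]]' && python3 rd.py +
python3 -m inch '[[[-0.08,-0.196,0.042],[0,0,0],0],[[-0.082,-0.199,0.014],[0,0,0],0],[[-0.082,-0.199,0.014],[0,0,0],0],[[-0.082,-0.199,0.014],[0,0,0],0],[[-0.082,-0.199,0.014],[0,0,0],0],[[-0.082,-0.199,-0.014],[0,0,0],0],[[-0.082,-0.199,-0.014],[0,0,0],0],[[-0.082,-0.199,-0.014],[0,0,0],0]]' && python3 rd.py +
```

```text
-52.5 -> -45.0 total cm [-0.216 -0.527  0.649] /4 [-0.054 -0.132  0.162]
-45.0 -> -37.5 total cm [-0.246 -0.601  0.569] /4 [-0.061 -0.15   0.142]
-37.5 -> -30.0 total cm [-0.272 -0.664  0.48 ] /4 [-0.068 -0.166  0.12 ]
-30.0 -> -22.5 total cm [-0.293 -0.717  0.382] /4 [-0.073 -0.179  0.095]
-22.5 -> -15.0 total cm [-0.31  -0.757  0.278] /4 [-0.077 -0.189  0.069]
-15.0 -> -7.5 total cm [-0.321 -0.784  0.168] /4 [-0.08  -0.196  0.042]
-7.5 -> 0.0 total cm [-0.326 -0.797  0.056] /4 [-0.082 -0.199  0.014]
0.0 -> 7.5 total cm [-0.326 -0.797 -0.056] /4 [-0.082 -0.199 -0.014]
7.5 -> 15.0 total cm [-0.321 -0.784 -0.168] /4 [-0.08  -0.196 -0.042]
time_s: 23.9
tool_pos: [0.5423, -0.0969, 0.1807]
tcp_rot: [0.564, 0.155, 0.803, -0.111]
ft_force: [-1.2, -5.5, -11.8]
gripper_width: 0.0163
{'time': 23.9, 'a': -39.21, 'rad': 63.97, 'x': 34.45, 'Ft': -3.19, 'Fr': -12.65, 'Fx': 0.98, 'w': 0.016275345502501253, 'dir': '+'}
time_s: 24.9
tool_pos: [0.537, -0.1094, 0.1888]
tcp_rot: [0.565, 0.156, 0.803, -0.11]
ft_force: [0.6, -3.0, -18.0]
gripper_width: 0.0167
{'time': 24.9, 'a': -24.89, 'rad': 63.64, 'x': 34.28, 'Ft': -5.2, 'Fr': -17.38, 'Fx': 1.69, 'w': 0.016717872257248776, 'dir': '+'}
time_s: 25.9
tool_pos: [0.5308, -0.124, 0.1937]
tcp_rot: [0.565, 0.156, 0.803, -0.11]
ft_force: [4.0, -0.9, -25.0]
gripper_width: 0.0167
{'time': 25.9, 'a': -9.89, 'rad': 63.55, 'x': 34.16, 'Ft': -4.94, 'Fr': -24.52, 'Fx': 4.04, 'w': 0.016692153147117916, 'dir': '+'}
time_s: 26.9
tool_pos: [0.5253, -0.1373, 0.1946]
tcp_rot: [0.565, 0.158, 0.803, -0.108]
ft_force: [6.2, 5.6, -23.7]
gripper_width: 0.0169
{'time': 26.9, 'a': 3.18, 'rad': 63.54, 'x': 34.05, 'Ft': -6.19, 'Fr': -24.08, 'Fx': 3.58, 'w': 0.01688072393844944, 'dir': '+'}
```

```bash
cat > fit.py <<'E'
import json,numpy as np
from scipy.optimize import least_squares
D=[json.loads(l) for l in open("log.jsonl")]
rows=[]
seen=set()
for d in D:
    if d["dir"] not in("+","-"): continue
    a=np.radians(d["a"]);y=-d["rad"]*np.sin(a);z=d["rad"]*np.cos(a)+149
    if d["time"]<17: z+=.5
    else: y-=1.2
    Fy=-d["Ft"]*np.cos(a)-d["Fr"]*np.sin(a); Fz=-d["Ft"]*np.sin(a)+d["Fr"]*np.cos(a)
    rows.append([d["time"],y,z,Fy,Fz,1 if d["dir"]=="+" else -1, 0 if d["time"]<17 else 1])
r=np.array(rows); g=r[:,6].astype(int)
def geo(v):
    cy,cz,dz=v; return r[:,1]-cy, r[:,2]-cz+dz*g
G=least_squares(lambda v:np.r_[np.hypot(*geo(v))-66,(v[1]-149.3)/1],[-1,149,2]).x
print("geo",G)
y,z=geo(G);a=np.arctan2(-y,z)
Ft=-r[:,3]*np.cos(a)-r[:,4]*np.sin(a); Fr=-r[:,3]*np.sin(a)+r[:,4]*np.cos(a)
th=a-np.pi/3*g  # angle of first pin (grip 2's pin is k+1)
# -Ft*0.066 = drag*dir - A sin(th+h0)
f=lambda v: v[0]*r[:,5]-v[1]*np.sin(th+v[2])+Ft*.066
o=least_squares(f,[.32,.25,-np.pi/2-.25])
cov=np.linalg.inv(o.jac.T@o.jac)*o.fun.std()**2
print("drag,A",o.x[:2],"h0",np.degrees(o.x[2]),"+-",np.degrees(cov[2,2]**.5))
w=lambda x:(x+180)%360-180
b=w(180-np.degrees(o.x[2]))
print("pin1 angle th at bottom",b,"; 2nd pin",w(b+60))
for i in range(len(r)): print(round(r[i,0],1),int(r[i,5]),"th",round(np.degrees(th[i]),1),"a",round(np.degrees(a[i]),1),"Ft",round(Ft[i],2),"Fr",round(Fr[i],1),"res N",round(o.fun[i]/.066,2))
E
python3 fit.py
```

```text
geo [ -1.25685023 149.05818595   2.58523804]
drag,A [0.31725237 0.26274268] h0 -102.2321094287276 +- 2.3412303559750764
pin1 angle th at bottom -77.7678905712724 ; 2nd pin -17.767890571272403
6.8 1 th -3.4 a -3.4 Ft -9.65 Fr -5.3 res N -1.01
7.8 1 th 11.1 a 11.1 Ft -8.31 Fr -3.3 res N 0.48
8.8 1 th 26.1 a 26.1 Ft -8.2 Fr -1.0 res N 0.47
9.8 1 th 41.3 a 41.3 Ft -8.75 Fr 0.1 res N -0.47
10.8 -1 th 29.8 a 29.8 Ft 1.02 Fr 0.2 res N 0.01
11.8 -1 th 14.6 a 14.6 Ft 0.55 Fr 0.2 res N -0.28
12.8 -1 th -0.5 a -0.5 Ft 1.95 Fr -0.2 res N 1.03
13.8 -1 th -15.4 a -15.4 Ft 1.37 Fr -1.2 res N 0.08
14.8 -1 th -30.3 a -30.3 Ft 1.48 Fr -1.8 res N -0.39
15.8 -1 th -44.9 a -44.9 Ft 2.26 Fr -1.1 res N -0.39
19.9 -1 th -67.2 a -7.2 Ft 4.44 Fr -18.3 res N 0.36
20.9 -1 th -80.3 a -20.3 Ft 4.84 Fr -18.3 res N -0.15
21.9 -1 th -93.9 a -33.9 Ft 5.82 Fr -15.9 res N -0.09
22.9 -1 th -107.6 a -47.6 Ft 6.6 Fr -13.0 res N -0.19
23.9 1 th -97.9 a -37.9 Ft -2.89 Fr -12.7 res N 0.55
24.9 1 th -84.0 a -24.0 Ft -4.93 Fr -17.5 res N -0.55
25.9 1 th -69.6 a -9.6 Ft -4.8 Fr -24.5 res N 0.58
26.9 1 th -57.0 a 3.0 Ft -6.26 Fr -24.1 res N -0.04
```

Model fit is consistent: drag 0.317, pull 0.263 N m, both inside the stated values. Heavy side is down when the held pin is at a≈-17.8±2.3°. I'll relieve the radial load and go past that angle and back as an extra check.

```bash
python3 -m inch '[[[0.082,0.199,-0.036],[0,0,0],0],[[0.082,0.199,-0.036],[0,0,0],0],[[0.082,0.199,-0.036],[0,0,0],0],[[0.082,0.199,-0.036],[0,0,0],0],[[0.082,0.199,-0.064],[0,0,0],0],[[0.082,0.199,-0.064],[0,0,0],0],[[0.082,0.199,-0.014],[0,0,0],0],[[0.082,0.199,-0.014],[0,0,0],0]]' && python3 rd.py -
python3 -m inch '[[[0.08,0.196,-0.042],[0,0,0],0],[[0.08,0.196,-0.042],[0,0,0],0],[[0.08,0.196,-0.042],[0,0,0],0],[[0.08,0.196,-0.042],[0,0,0],0],[[0.077,0.189,-0.069],[0,0,0],0],[[0.077,0.189,-0.069],[0,0,0],0],[[0.077,0.189,-0.069],[0,0,0],0],[[0.077,0.189,-0.069],[0,0,0],0]]' && python3 rd.py -
python3 fit.py | sed -n '1,3p;22,30p'
```

```text
time_s: 27.9
tool_pos: [0.5304, -0.1253, 0.1937]
tcp_rot: [0.564, 0.155, 0.803, -0.111]
ft_force: [-3.4, -3.7, -10.6]
gripper_width: 0.0168
{'time': 27.9, 'a': -8.77, 'rad': 63.36, 'x': 34.22, 'Ft': 3.07, 'Fr': -11.21, 'Fx': -1.72, 'w': 0.016781157784919024, 'dir': '-'}
time_s: 28.9
tool_pos: [0.5362, -0.1113, 0.1896]
tcp_rot: [0.564, 0.154, 0.803, -0.112]
ft_force: [-4.8, -7.7, -9.4]
gripper_width: 0.0162
{'time': 28.9, 'a': -22.99, 'rad': 63.55, 'x': 34.35, 'Ft': 4.56, 'Fr': -12.11, 'Fx': -1.55, 'w': 0.016236437266494905, 'dir': '-'}
geo [ -1.24881637 149.05862137   2.61416687]
drag,A [0.31403604 0.26331785] h0 -100.76053769348749 +- 2.3005657583721137
pin1 angle th at bottom -79.23946230651251 ; 2nd pin -19.239462306512507
27.9 -1 th -68.5 a -8.5 Ft 3.12 Fr -11.2 res N -0.89
28.9 -1 th -82.2 a -22.2 Ft 4.74 Fr -12.0 res N -0.23
```

```bash
python3 -m inch '[[[-0.077,-0.189,0.03],[0,0,0],0],[[-0.077,-0.189,0.03],[0,0,0],0],[[-0.077,-0.189,0.03],[0,0,0],0],[[-0.077,-0.189,0.03],[0,0,0],0],[[-0.077,-0.189,0.069],[0,0,0],0],[[0,0,0],[0,0,0],0],[[0,0,0],[0,0,0],0],[[0,0,0],[0,0,0],0]]' && python3 rd.py settle
python3 - <<'E'
from geo import *
from rig import get_image
import cv2
s=bot.read_state();R=rot(s["tcp_rot"])
g=s["tool_pos"]-.019*R.as_matrix()[:,0]-O-ez*ZC+ez*.0026
print("a true",np.degrees(np.arctan2(-(g@ey),g[2])),s["joint_velocities"].round(4))
im=get_image("wrist");cv2.imwrite("pics/w3.png",im["color"][:,:,::-1])
im=get_image("scene");cv2.imwrite("pics/s3.png",cv2.resize(im["color"][130:240,160:270,::-1],None,fx=5,fy=5,interpolation=cv2.INTER_CUBIC))
E
```

```text
time_s: 29.9
tool_pos: [0.5338, -0.1173, 0.1918]
tcp_rot: [0.565, 0.157, 0.803, -0.109]
ft_force: [-2.6, 4.1, -1.9]
gripper_width: 0.0171
{'time': 29.9, 'a': -16.71, 'rad': 63.31, 'x': 34.32, 'Ft': -3.22, 'Fr': -1.04, 'Fx': -3.95, 'w': 0.017059701974173058, 'dir': 'settle'}
a true -16.06161460160084 [-0.0011  0.0004  0.0001 -0.0004  0.0014 -0.0005]
```

View pics/s3.png

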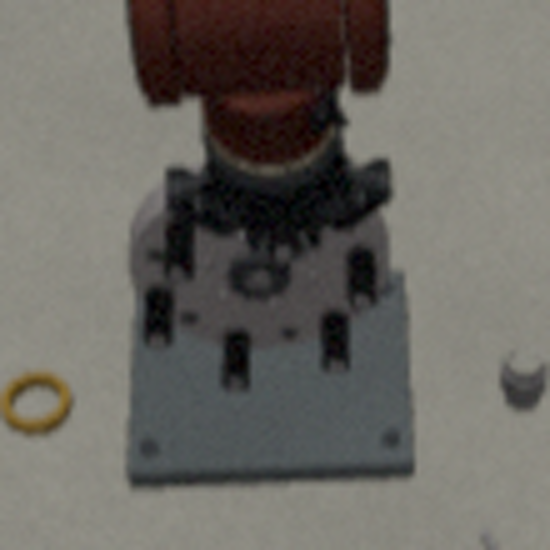

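View pics/w3.png

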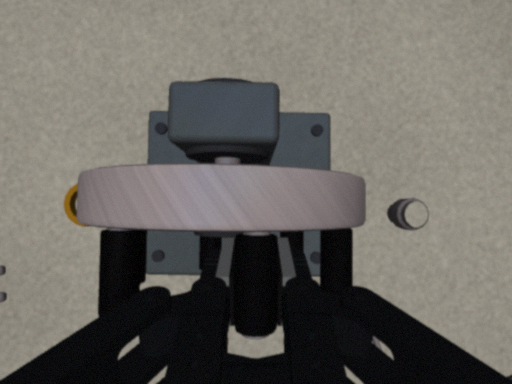

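```bash
cat >> fit.py <<'E'
F2=lambda m:(lambda v: v[0]*r[m,5]-v[1]*np.sin(th[m]+v[2])+(Ft[m]+v[3])*.066)
m=np.ones(len(r),bool)
o2=least_squares(F2(m),[.32,.25,-1.8,0]);print("offset fit",o2.x,"2nd pin",w(240-np.degrees(o2.x[2])))
m=g==1
q=least_squares(lambda v:F2(m)(np.r_[v,0]),[.32,.25,-1.8]);print("grip2 only",q.x,w(240-np.degrees(q.x[2])))
E
python3 fit.py | tail -2
```

```text
offset fit [ 0.31408443  0.26459816 -1.75374681 -0.02068396] 2nd pin -19.517709657212322
grip2 only [ 0.30384523  0.27915023 -1.76876817] -18.657048929545113
```

```bash
python3 - <<'E'
from rig import ticket,bot,place_of,get_image
get_image("scene")
for t in ["adapter","objective_mid","screwdriver"]:
    print(t,[(q["confidence"],q["xyz"]) for q in place_of("scene",t)[:1]])
print(bot.read_state()["time_s"],bot.read_state()["gripper_width"])
print(ticket.hand_in())
E
```

```text
adapter []
objective_mid [(0.51, [0.577, 0.0326, 0.0234])]
screwdriver [(0.6, [0.7618, -0.0482, -0.0013])]
30.2 0.01700464579186824
the job is handed in; nothing more can be done
None
```

I turned the wheel by two neighbouring pins, felt where the heavy side is, brought it to within about 3° of straight down, and handed in at 30.2 s still gripping a pin.

- **Finding the heavy side:** I swept both ways and fitted the effort. Axle drag came out at about 0.314 N m and the heavy side's pull at about 0.263 N m, both in line with your figures.
- **Target angle:** Straight down is when the held pin is about 19° from the top on the stand's +y side, give or take 2.3°. Variants of the fit (with a force offset, second pin only, before the last two readings) gave 17.8° to 19.5°.
- **Final pose:** The held pin stands at 16.1° on that side, about 3° off, and the arm was at rest. The grip reads 17 mm on the 18 mm sleeve, and the leftover sideways push is about 3 N, below what the axle drag holds.
- **Bystanders:** The objective and screwdriver were measured again and are where they started, within measurement error. The network missed the brass ring in the last check, but it shows in the last pictures beside the stand, apparently undisturbed. I did not check the other four again; the arm stayed away from them after the start.
- **Less clean:** The second pin was gripped about 2.6 mm off the pads' centre. That gave up to 25 N of radial load during part of the sweeps. I allowed for it in the fit and had it down to about 1 N at the end.

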